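Load and close the drilling jig

TASK

Make the drilling jig ready: with the fingertips push the beech block along its channel until it butts fully home against the end stop. Then swing the hinged template leaf right over its spine with the fingers and press it down until it lies flat over the block. The block is only to be slid along, never lifted out of the jig, and the tape measure and the offcut beside the jig stay where they are.

Things in the scene. Friction and masses are not known exactly. Their poses are not given: they have to be found in the camera images.
- jig: fixed plywood drilling jig. Origin on the table under mid-spine; z up; x along spine and channel towards the end stop; channel on the -y side, open leaf on the +y side. Base board 18 mm thick, x -130 to 75, y -105 to 65 mm. Spine wall y -9 to 9 and outer wall y -93 to -75, both x -60 to 66, tops at z 68. Rest for the open leaf: y 47 to 61, x -45 to 45, top z 68
- home (a point): where the block's origin is when it is home: jig x 0, y -42 mm, on the channel floor (z 18 mm). The channel is 66 mm wide, open at its -x end; the end stop's face is 48.5 mm beyond this point (+x), the stop's top at z 58 mm
- block: beech block 97 x 60 x 46 mm lying flat in the channel, 97 mm along it, drawn out 30 to 65 mm towards the jig's -x end. Origin at the centre of its underside; its own y axis is its 97 mm length, z up. Home means its leading end touches the end stop. About 0.17 kg, slides freely
- leaf (a joint): angle of the template leaf about the spine, rad: 0 = open and level on the +y side, 1.57 = upright, 3.14 = flat over the channel; both ends are stops. Starts between 0 and 0.3. The hinge is stiff (0.12 N m of friction, more than the leaf's weight can turn): the leaf stays where it is left and must be pushed all the way down; 1 to 3 N at the tongue move it
- leaf_tip (a point): middle of the tongue's outer edge, at mid-thickness, 135 mm from the hinge line; moves with the leaf. The leaf is an 8 mm plywood plate, 100 mm along the spine, 12 to 105 mm from the hinge line, with a centred tongue 50 mm wide reaching to 135 mm. Open and level its underside is 68 mm above the table and the tongue is 70 mm out past the base with nothing beneath, so tilted fingers fit under it
- leaf_hinge (a point): middle of the hinge line, on top of the spine, at jig x 0, y 0, z 72 mm; the line runs along the jig's x axis, in the mid-plane of the leaf
- tape_measure: bystander: yellow and black tape measure, 36 x 94 x 69 mm, standing just beyond the end stop; origin under its middle; leave it
- offcut: bystander: bar-shaped wood offcut 45 x 175 x 40 mm lying beside the outer wall; origin under its middle; leave it
Things that resemble listed ones, but are neither listed nor needed, are in the scene too. What is meant by the block is not blue, green or turquoise, and is the larger of those in its own colour.

How it is judged:
By the outcome, as a careful person would: the job done as asked, in the order asked, and still so for the second after the job is handed in, with the robot touching nothing.
It also fails if it takes over 61 s, if anything falls off the work surface, if the arm or the gripper's body presses on something with over 40 N, if the wrist force passes 120 N, or if a joint passes its speed limit or range.

ROBOT

A 6-joint arm with a two-finger parallel gripper is mounted at the origin on the work surface; the furniture and walls round the work are solid. World frame = base frame: x ahead of the robot, y to its left, z up, the work surface at z = 0. Lengths are in m, angles in rad, forces in N, time in s.
With the tool pointing down it reaches from about 0.325 to 0.775 m from the base axis. Payload 5.5 kg.
Tool frame: the origin (TCP) lies midway between the tips of the shut fingers; the grasp point (between the pads) lies 19 mm behind it; z points along the fingers, y is the line along which they close (so a half turn about z gives the same grasp; the last joint's range is limited). The gripper opens to 85 mm and grips with 20 to 120 N. Pads are 22 mm wide; open, the fingers measure 114 mm over their backs; the gripper's body (76 mm by 85 mm) begins 54 mm behind the grasp point. The pads swing forward as they close: fully open they stand 13 mm farther back than shut.
Start: joints at [-1.179, 0.091, 1.231, -0, 1.82, -0.057], TCP at [0.26, -0.541, 0.231] pointing down, gripper open.
Joint ranges: [-2.87, 2.87], [-0.86, 2.18], [0.17, 2.46], [-1.51, 4.65], [0.06, 2.69], [-2.65, 2.65]. Speed limits (rad/s): [2.57, 2.57, 3.01, 3.14, 3.14, 3.14].

INTERFACE

Orientations are given as [roll, pitch, yaw] about the fixed x, y, z axes, in that order (R = Rz(yaw) Ry(pitch) Rx(roll)).
In Python, from station import env gives the robot as it stands. The module is installed in compiled form; this text tells all that it offers. Calls block until the motion is done:
- env.move_to(position, orientation): joint-space move of the TCP to a pose.
- env.move_linear(position, orientation=None, rate=0.15, contact_N=None): straight line of the TCP; orientation=None keeps the orientation; rate is the mean speed in m/s. With contact_N (N) it stops when the force on the tool has changed by that much, and returns True; else False.
- env.goto_joints(angles): joint-space move.
- env.move_gripper(opening, f_grip=None): finger opening in m; f_grip is the grip in N (None keeps the last); returns when the fingers have stopped.
- env.sleep(seconds).
- env.solve_ik(position, orientation): joint angles nearest the present ones, or None.
- env.grab_frame(name): name is "side" or "top"; returns a dict with "color" (384x512x3 uint8, red, green, blue), "camera_matrix" (3x3 intrinsics, pixels), "world_to_cam" (4x4, takes a point from world to camera coordinates). Camera axes: x right, y up, looking along -z (the intrinsics and any distortion apply to the point x, -y, -z); pixel columns grow to the right and rows downward; lengths in m; the calibration is good to about 2 mm. A picture is of the moment at which its call begins. There is no depth.
A pose or a line that the arm cannot do raises env.Unreachable and nothing moves.
- env.hand_in(): hands the job in; it is judged then, once.
Readings, each from a call of its own:
- env.read_time(): time.
- env.read_joint_positions(): joint angles.
- env.read_joint_velocities(): joint speeds.
- env.read_joint_efforts(): joint torques, N m.
- env.read_ee_pos(): TCP position.
- env.read_ee_rot(): TCP orientation.
- env.read_contact_force(): force on the tool from outside, world axes, zero at the start.
- env.read_ft_torque(): the same for the moment, N m.
- env.read_width(): finger opening in m.
- env.read_grip_force(): force on a finger pad.
Only numpy, scipy, OpenCV 4.12 (cv2) and the standard library are available. Lean on these libraries where they do the work, as an engineer would, in place of code of your own. Each camera call takes 0.05 s, during which the arm holds its last target. There are 200 camera calls.

## Working session

There is one attempt and no reset: what is moved stays moved. The work goes in short steps, each a Python script; the robot and the scene stay as the last script left them, time stands still between calls to the robot, and variables do not carry over. Pictures are saved under pics/ and viewed, at most 10 in all, crops included, and the job is handed in when it is done.

```bash
mkdir -p pics; python3 - <<'E'
from station import env
import cv2,pickle,numpy as np
for n in("side","top"):
    f=env.grab_frame(n); cv2.imwrite(f"pics/{n}0.png",f["color"][...,::-1]); pickle.dump(f,open(f"{n}0.pkl","wb"))
    print(n,f.keys(),np.round(f["camera_matrix"],1).tolist(),np.round(f["world_to_cam"],3).tolist())
E
```

```text
side dict_keys(['color', 'camera_matrix', 'world_to_cam']) [[499.8, 0.0, 255.1], [0.0, 499.8, 198.1], [0.0, 0.0, 1.0]] [[-0.896, 0.445, -0.016, 0.445], [-0.385, -0.756, 0.53, 0.16], [0.223, 0.481, 0.848, -1.669], [0.0, 0.0, 0.0, 1.0]]
top dict_keys(['color', 'camera_matrix', 'world_to_cam']) [[464.9, 0.0, 253.5], [0.0, 464.9, 193.3], [0.0, 0.0, 1.0]] [[-0.02, -1.0, 0.005, 0.027], [0.997, -0.02, 0.07, -0.529], [-0.07, 0.006, 0.998, -1.575], [0.0, 0.0, 0.0, 1.0]]
```

View pics/top0.png

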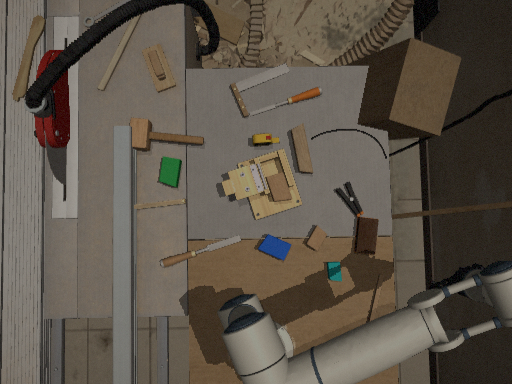

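View pics/side0.png

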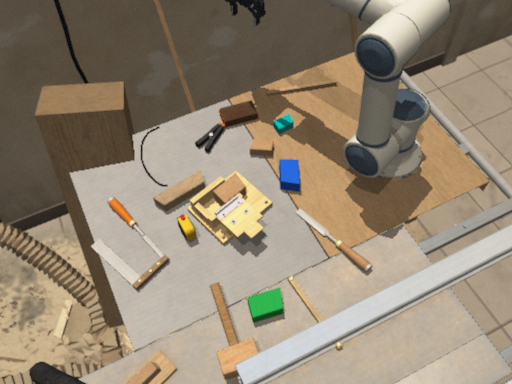

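```bash
python3 - <<'E'
import cv2,numpy as np
a=cv2.imread("pics/top0.png")[120:240,205:335]; b=cv2.imread("pics/side0.png")[155:255,170:290]
a=cv2.resize(a,None,fx=4,fy=4,interpolation=2); b=cv2.resize(b,None,fx=4,fy=4,interpolation=2)
c=np.zeros((480,1000,3),np.uint8); c[:,:520]=a; c[:400,520:]=b
cv2.imwrite("pics/crop0.png",cv2.resize(c,(800,384)))
cv2.imwrite("pics/cropt.png",cv2.resize(a,(650,600)))
E
```

```text
(no output)
```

View pics/cropt.png

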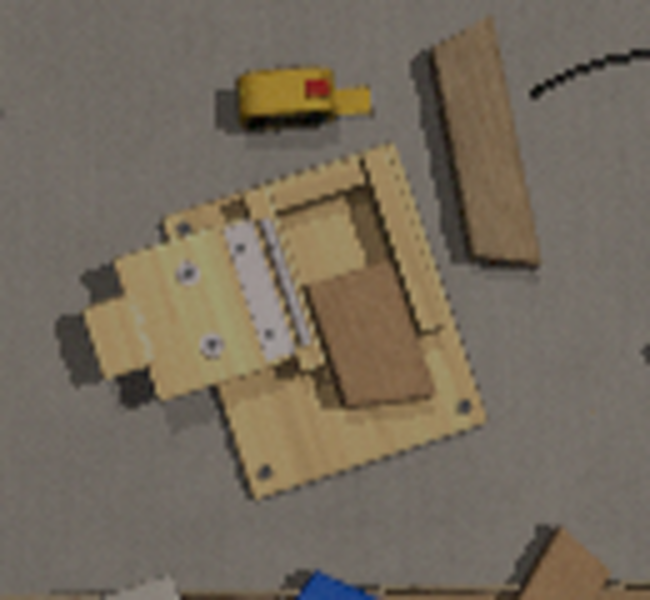

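```bash
cat >h.py <<'E'
import numpy as np,pickle,cv2
def ray(f,u,v,z):
    K,T=f["camera_matrix"],f["world_to_cam"]; R,t=T[:3,:3],T[:3,3]
    d=np.linalg.inv(K)@[u,v,1]; d=R.T@(d*[1,-1,-1]); c=-R.T@t
    return c+d*(z-c[2])/d[2]
def proj(f,p):
    K,T=f["camera_matrix"],f["world_to_cam"]; q=(T[:3,:3]@p+T[:3,3])*[1,-1,-1]; q=K@q; return q[:2]/q[2]
def fit(J,W):
    J,W=np.array(J)[:,:2],np.array(W)[:,:2]; a,b=J-J.mean(0),W-W.mean(0)
    th=np.arctan2((a[:,0]*b[:,1]-a[:,1]*b[:,0]).sum(),(a*b).sum()); c,s=np.cos(th),np.sin(th);R=np.array([[c,-s],[s,c]])
    o=W.mean(0)-R@J.mean(0); return o,th,(W-(J@R.T+o))
E
python3 - <<'E'
from h import *
f=pickle.load(open("top0.pkl","rb"))
P=lambda u,v,z:ray(f,205+u/5-.4,120+v/5-.4,z)
J=[(.075,.065),(-.130,-.105),(-.130,.065)]; px=[(165,213,.018),(485,422,.018),(258,497,.018)]
W=[P(*p) for p in px]
o,th,r=fit(J,W); print(o,np.degrees(th),(r*1000).round(1).tolist())
c,s=np.cos(th),np.sin(th);R=np.array([[c,-s],[s,c]])
for n,u,v,z in [("cornr wall/base",395,145,.068),("cornr base",395,145,.018),("tongue1",83,310,.08),("tongue2",106,380,.08),("leafcorner",115,262,.075),("leafcorner2",158,400,.075),("blk fl",308,285,.064),("blk fr",388,263,.064),("blk bl",345,407,.064),("blk br",433,395,.064)]:
    w=P(u,v,z); print(n,w.round(4),((w[:2]-o)@R*1000).round(1))
# side check: project jig points
g=pickle.load(open("side0.pkl","rb"))
im=cv2.resize(cv2.imread("pics/side0.png")[155:255,170:290],None,fx=5,fy=5,interpolation=2)
for q in [(.075,.065,.018),(.075,-.105,.018),(-.13,-.105,.018),(-.13,.065,.018),(.066,-.093,.068),(-.06,-.093,.068),(-.025,.135,.072),(.025,.135,.072)]:
    w=np.r_[o+R@q[:2],q[2]]; u=(proj(g,w)-[170,155]+.4)*5; cv2.circle(im,tuple(int(x) for x in u),4,(0,0,255),1)
cv2.imwrite("pics/sidechk.png",im)
E
```

```text
[ 0.5845845  -0.01357938] 16.470215897930448 [[0.0, -0.9], [-0.0, 3.7], [-0.0, -2.8]]
cornr wall/base [ 0.674  -0.0868  0.068 ] [ 65.  -95.6]
cornr base [ 0.6823 -0.0905  0.018 ] [  71.9 -101.5]
tongue1 [0.5661 0.1227 0.08  ] [ 20.9 135.9]
tongue2 [0.5195 0.1083 0.08  ] [-27.9 135.3]
leafcorner [0.5981 0.1013 0.075 ] [ 45.6 106.4]
leafcorner2 [0.5059 0.0744 0.075 ] [-50.5 106.7]
blk fl [ 0.5815 -0.0267  0.064 ] [ -6.7 -11.7]
blk fr [ 0.5952 -0.0805  0.064 ] [ -8.8 -67.2]
blk bl [ 0.4994 -0.0495  0.064 ] [-91.9 -10.3]
blk br [ 0.5063 -0.1083  0.064 ] [-102.   -68.6]
```

View pics/sidechk.png

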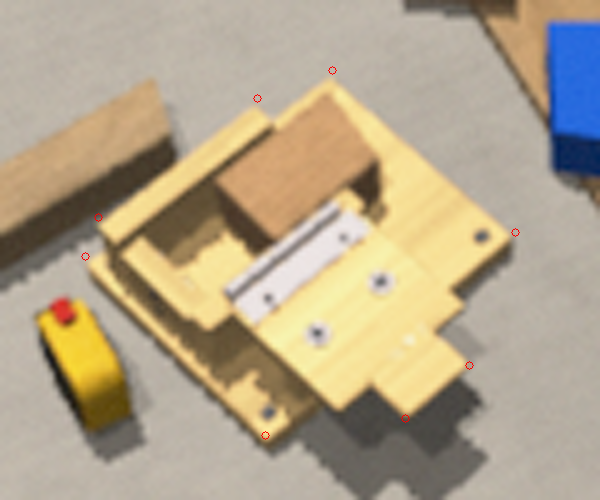

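```bash
python3 - <<'E'
from h import *
from scipy.optimize import least_squares
f=pickle.load(open("top0.pkl","rb"));g=pickle.load(open("side0.pkl","rb"))
top=lambda u,v:np.array([205+u/5-.4,120+v/5-.4]); sd=lambda u,v:np.array([170+u/5-.4,155+v/5-.4])
L=lambda x,r:("leaf",x,r)
obs=[(f,(.075,.065,.018),top(165,213)),(f,(-.13,-.105,.018),top(485,422)),(f,(-.13,.065,.018),top(258,497)),
(f,L(.025,.135),top(83,310)),(f,L(-.025,.135),top(106,380)),(f,L(.05,.105),top(115,262)),(f,L(-.05,.105),top(158,400)),
(g,(.075,.065,.018),sd(268,442)),(g,(.075,-.105,.018),sd(88,264)),(g,(-.13,-.105,.018),sd(333,82)),(g,(-.13,.065,.018),sd(511,236)),
(g,(.066,-.093,.068),sd(100,228)),(g,(-.06,-.093,.068),sd(258,108)),
(g,L(-.025,.135),sd(470,365)),(g,L(.025,.135),sd(405,418)),(g,L(-.05,.105),sd(462,305)),(g,L(.05,.105),sd(340,408))]
def pt(p,q):
    x,y,th,a=p
    if q[0]=="leaf": q=(q[1],q[2]*np.cos(a)-.004*np.sin(a),.072+q[2]*np.sin(a)+.004*np.cos(a))
    c,s=np.cos(th),np.sin(th); return np.array([x+c*q[0]-s*q[1],y+s*q[0]+c*q[1],q[2]])
F=lambda p:np.concatenate([proj(c,pt(p,q))-o for c,q,o in obs])
s=least_squares(F,[.585,-.014,.287,.1],loss="soft_l1"); print(s.x.round(4)); print(F(s.x).reshape(-1,2).round(1).tolist())
p=s.x;c,sn=np.cos(p[2]),np.sin(p[2]);R=np.array([[c,-sn],[sn,c]])
for n,u,v in[("fl",308,285),("fr",388,263),("bl",345,407),("br",433,395)]:
    w=ray(f,*top(u,v),.064); print(n,((w[:2]-p[:2])@R*1000).round(1))
for n,u,v in[("br",333,92),("bl",380,158),("fr",217,180)]:
    w=ray(g,*sd(u,v),.064); print("side",n,((w[:2]-p[:2])@R*1000).round(1))
E
```

```text
[ 0.585  -0.0116  0.2985 -0.007 ]
[[-1.0, 0.2], [0.8, -0.6], [-1.0, -0.0], [-0.6, -0.8], [-0.5, -0.5], [-0.7, -1.1], [0.1, -0.1], [-0.0, -0.6], [-0.5, -0.5], [-0.5, -1.9], [0.8, -0.5], [-0.3, -1.2], [-0.4, -1.3], [0.4, -0.2], [0.7, -0.0], [1.0, 0.1], [0.1, 0.6]]
fl [ -7.8 -13.4]
fr [-10.5 -68.9]
bl [-93.  -11.1]
br [-103.7  -69.3]
side br [-100.8  -67.4]
side bl [-88.4 -11.2]
side fr [ -6.3 -68.5]
```

```bash
cat >>h.py <<'E'
from scipy.spatial.transform import Rotation as Ro
X0,Y0,TH=.585,-.0116,.2985
RJ=Ro.from_euler("z",TH)
def w(p): return RJ.apply(np.array(p)/1000.)+[X0,Y0,0]
def j(p): return RJ.inv().apply(np.array(p)-[X0,Y0,0])*1000
def ori(t,sg=-1):
    c,s=np.cos(t),np.sin(t); z=np.array([c,0,-s]); y=np.array([0,sg,0.]); 
    return (RJ*Ro.from_matrix(np.c_[np.cross(y,z),y,z])).as_euler("xyz")
E
cat >leaf.py <<'E'
from h import *
T=np.radians(45); OV=20.; HY=15.
def tcp(a):
    c,s=np.cos(a),np.sin(a); n=np.array([-s,c]); e=np.array([c,s])
    off=np.array([-HY, OV*np.tan(T)+11/np.cos(T)]) if a<=np.pi/2 else np.array([-HY,-11*np.cos(T)])
    if a<=0: off[0]=-HY
    rc=np.interp(a,[0,np.pi/2-1e-6,np.pi/2,np.pi],[110,122,80,125])
    q=rc*e-4*n-off+ (0 if a>0 else 0)
    return np.array([-25+OV,q[0],72+q[1]])
E
python3 - <<'E'
from station import env
from leaf import *
print(env.read_time(),env.read_ee_rot())
for sg in(-1,1):
    for nm,p,t in[("pre",(-130,-41,120),np.pi/2),("push",(-60,-41,38),np.pi/2)]+[(f"a{a:.2f}",tcp(a),T) for a in(-.08,.4,.8,1.2,1.5,1.6,2,2.4,2.8,3.14)]:
        q=env.solve_ik(w(p),ori(t,sg)); print(sg,nm,np.round(p,0),None if q is None else np.round(q,2))
E
```

```text
0.1 [-3.13984743e+00 -8.91565265e-05  4.48754978e-01]
-1 pre [-130  -41  120] [-0.26 -0.23  1.73 -0.    1.64  1.02]
-1 push [-60 -41  38] [-0.19 -0.01  1.68 -0.    1.47  1.08]
-1 a-0.08 [ -5. 124.  24.] [ 0.   -0.63  2.38  0.34  0.66  1.08]
-1 a0.40 [ -5. 121.  77.] [-0.01 -0.69  2.32  0.31  0.78  1.13]
-1 a0.80 [ -5.  99. 117.] [-0.07 -0.7   2.25  0.34  0.87  1.08]
-1 a1.20 [ -5.  62. 146.] [-0.18 -0.67  2.18  0.41  0.95  0.97]
-1 a1.50 [ -5.  28. 157.] [-0.27 -0.63  2.13  0.47  0.99  0.88]
-1 a1.60 [ -5.  17. 161.] [-0.29 -0.61  2.12  0.49  1.    0.85]
-1 a2.00 [ -5. -20. 165.] [-0.37 -0.55  2.07  0.54  1.03  0.76]
-1 a2.40 [ -5. -59. 153.] [-0.45 -0.46  2.03  0.6   1.03  0.65]
-1 a2.80 [ -5. -92. 122.] [-0.51 -0.37  2.02  0.65  1.    0.54]
-1 a3.14 [  -5. -110.   84.] [-0.54 -0.3   2.04  0.7   0.95  0.44]
1 pre [-130  -41  120] [-0.26 -0.23  1.73 -0.    1.64 -2.13]
1 push [-60 -41  38] [-0.19 -0.01  1.68 -0.    1.47 -2.06]
1 a-0.08 [ -5. 124.  24.] [ 0.   -0.63  2.38  0.34  0.66 -2.06]
1 a0.40 [ -5. 121.  77.] [-0.01 -0.69  2.32  0.31  0.78 -2.01]
1 a0.80 [ -5.  99. 117.] [-0.07 -0.7   2.25  0.34  0.87 -2.06]
1 a1.20 [ -5.  62. 146.] [-0.18 -0.67  2.18  0.41  0.95 -2.17]
1 a1.50 [ -5.  28. 157.] [-0.27 -0.63  2.13  0.47  0.99 -2.26]
1 a1.60 [ -5.  17. 161.] [-0.29 -0.61  2.12  0.49  1.   -2.29]
1 a2.00 [ -5. -20. 165.] [-0.37 -0.55  2.07  0.54  1.03 -2.38]
1 a2.40 [ -5. -59. 153.] [-0.45 -0.46  2.03  0.6   1.03 -2.49]
1 a2.80 [ -5. -92. 122.] [-0.51 -0.37  2.02  0.65  1.   -2.6 ]
1 a3.14 [  -5. -110.   84.] None
```

```bash
python3 - <<'E'
from station import env
from h import *
D=np.pi/2
env.move_gripper(.012)
env.move_to(w((-135,-42,130)),ori(D))
env.move_linear(w((-135,-42,38)),ori(D),rate=.12)
print(env.read_time(),j(env.read_ee_pos()).round(1),env.read_width())
r=env.move_linear(w((-68,-42,38)),rate=.04,contact_N=12)
print(env.read_time(),r,j(env.read_ee_pos()).round(1),env.read_contact_force())
if not r:
    r=env.move_linear(w((-50,-42,38)),rate=.02,contact_N=8)
    print(env.read_time(),r,j(env.read_ee_pos()).round(1),env.read_contact_force())
f=env.grab_frame("top"); cv2.imwrite("pics/t1.png",cv2.resize(f["color"][120:240,205:335,::-1],(650,600),interpolation=2))
E
```

```text
3.5333 [-134.5  -42.4   38.9] 0.012143824885922569
5.3583 False [-68. -42.  38.] [-1.76152905 -1.17602635  1.09463964]
6.0417 True [-55.1 -42.1  37.3] [-0.72641112 -0.54068943 -0.09871328]
```

View pics/t1.png

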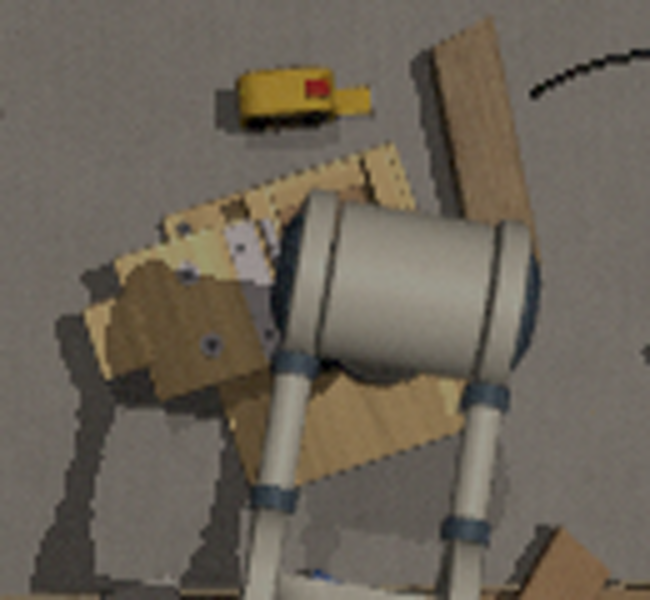

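```bash
python3 - <<'E'
from station import env
from h import *
r=env.move_linear(w((-49,-42,37)),rate=.01,contact_N=12)
print(env.read_time(),r,j(env.read_ee_pos()).round(1),env.read_contact_force())
env.move_linear(w((-100,-42,38)),rate=.1)
env.move_linear(w((-100,-42,180)),rate=.25)
env.move_gripper(0.0)
env.move_to(w((-40,190,170)),ori(np.radians(45)))
print(env.read_time())
f=env.grab_frame("top"); g=env.grab_frame("side"); pickle.dump((f,g),open("1.pkl","wb"))
a=cv2.resize(f["color"][120:240,205:335,::-1],(520,480),interpolation=2);b=cv2.resize(g["color"][155:255,180:250,::-1],(280,400),interpolation=2)
c=np.zeros((480,800,3),np.uint8);c[:,:520]=a;c[:400,520:]=b;cv2.imwrite("pics/t2.png",c)
E
```

```text
6.5167 True [-55.1 -41.9  36.1] [-0.20331713  0.27661883 -0.76452326]Traceback (most recent call last):
  File "<stdin>", line 8, in <module>
station.Unreachable: the arm cannot take that pose within its joint ranges
```

```bash
python3 - <<'E'
from station import env
from leaf import *
for p in [tcp(-.08)+[0,60,0],tcp(-.08)+[0,45,0],tcp(-.08)+[0,60,60],(20,190,120),(20,185,170),(40,185,170)]:
    q=env.solve_ik(w(p),ori(T)); print(np.round(p),None if q is None else np.round(q,2))
    q=env.solve_ik(w(p),ori(np.radians(60))); print("  60",None if q is None else np.round(q,2))
E
```

```text
[ -5. 184.  24.] [ 0.19 -0.65  2.39  0.13  0.63  1.39]
  60 [ 0.21 -0.44  2.16  0.05  0.91  1.46]
[ -5. 169.  24.] [ 0.14 -0.65  2.39  0.19  0.63  1.31]
  60 [ 0.17 -0.44  2.16  0.08  0.91  1.41]
[ -5. 184.  84.] [ 0.19 -0.73  2.32  0.11  0.77  1.42]
  60 [ 0.21 -0.5   2.08  0.05  1.03  1.47]
[ 20 190 120] [ 0.22 -0.65  2.21  0.08  0.8   1.46]
  60 [ 0.23 -0.44  1.98  0.04  1.08  1.49]
[ 20 185 170] [ 0.2  -0.67  2.14  0.09  0.9   1.45]
  60 [ 0.22 -0.45  1.9   0.04  1.17  1.49]
[ 40 185 170] [ 0.21 -0.6   2.1   0.08  0.87  1.45]
  60 [ 0.22 -0.39  1.85  0.04  1.16  1.49]
```

```bash
python3 - <<'E'
from station import env
from leaf import *
env.move_gripper(0.0)
env.move_to(w((20,185,170)),ori(T))
print(env.read_time(),env.read_width())
f=env.grab_frame("top"); g=env.grab_frame("side"); pickle.dump((f,g),open("1.pkl","wb"))
a=cv2.resize(f["color"][120:240,205:335,::-1],(520,480),interpolation=2);b=cv2.resize(g["color"][155:255,180:250,::-1],(280,400),interpolation=2)
c=np.zeros((480,800,3),np.uint8);c[:,:520]=a;c[:400,520:]=b;cv2.imwrite("pics/t2.png",c)
E
```

```text
9.3167 -0.0002213757917679288
```

View pics/t2.png

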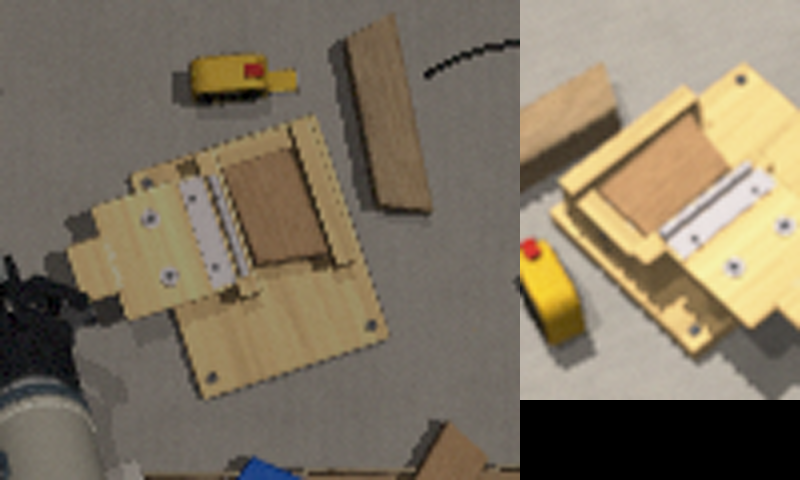

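```bash
python3 - <<'E'
from station import env
from leaf import *
s=tcp(-.08)
env.move_linear(w(s+[0,60,0]),ori(T),rate=.2)
r=env.move_linear(w(s),rate=.08,contact_N=6)
print(env.read_time(),r,j(env.read_ee_pos()).round(1),env.read_contact_force().round(2))
if not r:
  for a in np.arange(.1,1.21,.22):
    r=env.move_linear(w(tcp(a)),rate=.08,contact_N=20)
    print(env.read_time(),round(a,2),r,j(env.read_ee_pos()).round(1),RJ.inv().apply(env.read_contact_force()).round(2))
    if r: break
f=env.grab_frame("top"); g=env.grab_frame("side")
a=cv2.resize(f["color"][120:240,205:305,::-1],(400,480),interpolation=2);b=cv2.resize(g["color"][135:255,180:280,::-1],(400,480),interpolation=2)
cv2.imwrite("pics/t3.png",np.hstack([a,b]))
E
```

```text
10.8 True [ -5.  151.9  24.1] [-3.07  3.17  0.25]
```

View pics/t3.png

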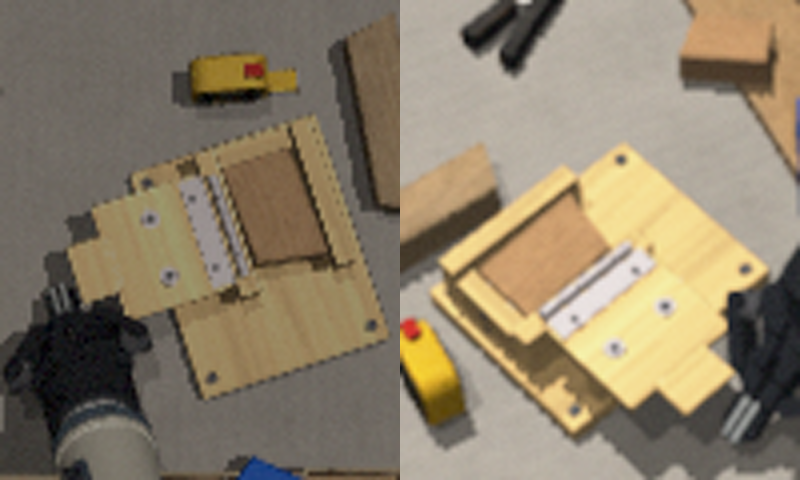

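```bash
cat >leaf2.py <<'E'
from h import *
T=np.radians(45); OV=25.
def tcp(a,T=T):
    b=np.array([np.cos(T),np.sin(T)]); m=np.array([-b[1],b[0]]); e=np.array([np.cos(a),np.sin(a)]); n=np.array([-e[1],e[0]])
    if a<T: q=135*e-4*n-OV*b-11*m
    elif a<T+np.pi/2: q=110*e-4*n-11*m
    else: q=np.interp(a,[T+np.pi/2,np.pi],[88,115])*e-4*n+11*m
    return np.array([0,q[0],72+q[1]])
def ori2(t,az,sg):   # tool points along jig azimuth az (rad), t below horizontal
    z=np.array([np.cos(az)*np.cos(t),np.sin(az)*np.cos(t),-np.sin(t)]); y=sg*np.array([-np.sin(az),np.cos(az),0])
    return (RJ*Ro.from_matrix(np.c_[np.cross(y,z),y,z])).as_euler("xyz")
E
python3 - <<'E'
from station import env
from leaf2 import *
for az in(-90,-70):
  for t in (45,55):
    for sg in(-1,1):
      O=ori2(np.radians(t),np.radians(az),sg); print("==",az,t,sg)
      for a in(-.08,.8,1.57,2.4,3.14):
        q=env.solve_ik(w(tcp(a,np.radians(t))),O); print(round(a,2),np.round(tcp(a,np.radians(t))),None if q is None else np.round(q,2))
      q=env.solve_ik(w(tcp(-.08,np.radians(t))+[0,60,0]),O);print("entry",None if q is None else np.round(q,2))
E
```

```text
== -90 45 -1
-0.08 [  0. 124.  32.] None
0.8 [  0.  87. 140.] None
1.57 [  0.  12. 174.] None
2.4 [  0. -71. 143.] None
3.14 [   0. -123.   84.] None
entry None
== -90 45 1
-0.08 [  0. 124.  32.] [ 0.56  0.2   1.65 -0.75  1.55  0.38]
0.8 [  0.  87. 140.] [ 0.49  0.07  1.59 -0.77  1.64  0.2 ]
1.57 [  0.  12. 174.] [ 0.36  0.01  1.59 -0.78  1.59  0.07]
2.4 [  0. -71. 143.] [ 0.21  0.02  1.64 -0.79  1.45  0.  ]
3.14 [   0. -123.   84.] [ 0.12  0.08  1.69 -0.8   1.31  0.02]
entry [ 0.65  0.26  1.59 -0.73  1.62  0.44]
== -90 55 -1
-0.08 [  0. 129.  30.] None
0.8 [  0.  92. 139.] None
1.57 [  0.  13. 176.] None
2.4 [  0. -69. 143.] None
3.14 [   0. -124.   82.] None
entry None
== -90 55 1
-0.08 [  0. 129.  30.] [ 0.49  0.13  1.66 -0.6   1.5   0.28]
0.8 [  0.  92. 139.] [ 0.42  0.02  1.57 -0.61  1.62  0.12]
1.57 [  0.  13. 176.] [ 0.28 -0.02  1.55 -0.61  1.59 -0.04]
2.4 [  0. -69. 143.] [ 0.14  0.    1.59 -0.61  1.46 -0.12]
3.14 [   0. -124.   82.] [ 0.04  0.07  1.63 -0.61  1.32 -0.14]
entry [ 0.59  0.18  1.61 -0.58  1.56  0.36]
== -70 45 -1
-0.08 [  0. 124.  32.] None
0.8 [  0.  87. 140.] 
[... 308 characters left out ...]
3.] [ 0.17 -0.21  1.85 -0.74  1.18 -0.3 ]
3.14 [   0. -123.   84.] [ 0.06 -0.14  1.9  -0.76  1.03 -0.3 ]
entry [ 0.68  0.05  1.82 -0.8   1.39  0.24]
== -70 55 -1
-0.08 [  0. 129.  30.] None
0.8 [  0.  92. 139.] None
1.57 [  0.  13. 176.] None
2.4 [  0. -69. 143.] None
3.14 [   0. -124.   82.] [-0.02 -0.1   1.8  -0.53  1.1   2.64]
entry None
== -70 55 1
-0.08 [  0. 129.  30.] [ 0.49 -0.05  1.85 -0.63  1.3   0.  ]
0.8 [  0.  92. 139.] [ 0.42 -0.16  1.75 -0.6   1.42 -0.18]
1.57 [  0.  13. 176.] [ 0.26 -0.2   1.72 -0.57  1.39 -0.35]
2.4 [  0. -69. 143.] [ 0.09 -0.18  1.76 -0.54  1.25 -0.47]
3.14 [   0. -124.   82.] [-0.02 -0.1   1.8  -0.53  1.1  -0.5 ]
entry [ 0.6   0.    1.8  -0.63  1.36  0.1 ]
```

```bash
python3 - <<'E'
from station import env
from leaf2 import *
env.move_linear(w((0,195,40)),rate=.2)
env.move_linear(w((20,195,170)),rate=.25)
O=ori2(T,-np.pi/2,1); s=tcp(-.08)
env.move_to(w(s+[0,60,120]),O)
env.move_linear(w(s+[0,60,0]),rate=.2)
r=env.move_linear(w(s),rate=.08,contact_N=6)
print(env.read_time(),r,j(env.read_ee_pos()).round(1),env.read_contact_force().round(2))
if not r:
  for a in np.arange(.1,1.3,.22):
    r=env.move_linear(w(tcp(a)),rate=.08,contact_N=12)
    print(env.read_time(),round(a,2),r,j(env.read_ee_pos()).round(1),RJ.inv().apply(env.read_contact_force()).round(2))
    if r: break
f=env.grab_frame("top"); g=env.grab_frame("side")
a=cv2.resize(f["color"][120:240,205:305,::-1],(400,480),interpolation=2);b=cv2.resize(g["color"][135:255,180:280,::-1],(400,480),interpolation=2)
cv2.imwrite("pics/t4.png",np.hstack([a,b]))
E
```

```text
14.7 False [  0.  124.5  31.7] [ 0.01  0.98 -0.56]
15.15 0.1 False [  0.6 125.1  57.1] [ 0.08  0.37 -0.1 ]
15.6667 0.32 False [  0.2 119.2  86. ] [-0.03 -0.14  0.37]
16.1833 0.54 False [  0.2 107.6 113.3] [-0.42 -0.83 -0.2 ]
16.7 0.76 False [  0.2  90.3 137.3] [-0.35  0.   -0.52]
17.1583 0.98 False [1.000e-01 7.190e+01 1.541e+02] [-0.19 -1.23 -0.62]
17.6083 1.2 False [  0.   50.7 165.9] [ 0.4   0.44 -1.13]
```

View pics/t4.png

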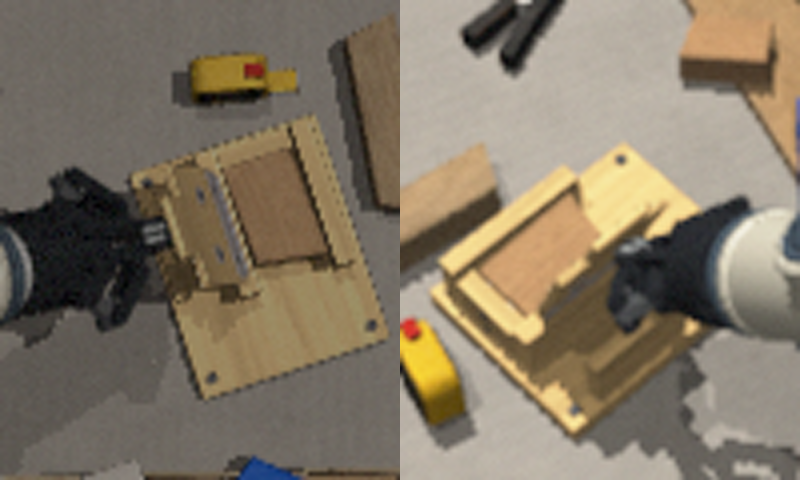

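```bash
python3 - <<'E'
from station import env
from leaf2 import *
for a in list(np.arange(1.4,3.0,.2))+[3.05]:
    r=env.move_linear(w(tcp(a)),rate=.08,contact_N=12)
    print(env.read_time(),round(a,2),r,j(env.read_ee_pos()).round(1),RJ.inv().apply(env.read_contact_force()).round(2))
    if r: break
if not r:
    p=tcp(np.pi)
    r=env.move_linear(w(p-[0,0,10]),rate=.02,contact_N=15)
    print(env.read_time(),r,p,j(env.read_ee_pos()).round(1),RJ.inv().apply(env.read_contact_force()).round(2))
E
```

```text
18.1333 1.4 False [-1.000e-01  2.970e+01  1.723e+02] [ 0.04 -0.31 -0.11]
18.5583 1.6 False [ -0.2   7.9 174.4] [-0.13  0.59 -0.23]
18.9833 1.8 False [ -0.3 -14.  172.1] [-1.27  0.11 -0.58]
19.4083 2.0 False [ -0.4 -34.9 165.5] [ 0.72 -0.73  0.3 ]
19.8333 2.2 False [ -0.4 -54.2 155. ] [ 0.86 -0.57  0.41]
20.25 2.4 False [ -0.5 -71.5 142.6] [ 0.14 -0.15 -0.12]
20.65 2.6 False [ -0.4 -88.8 132.4] [ 0.68  0.18 -0.36]
21.0667 2.8 False [  -0.5 -104.1  117.3] [-0.5  -0.21  0.63]
21.575 3.05 False [  -0.5 -119.1   93.2] [-0.43  0.38  0.13]
22.2833 True [   0.         -122.77817459   83.77817459] [   0.3 -121.5   81.7] [0.02 0.75 3.98]
```

```bash
python3 - <<'E'
from station import env
from leaf2 import *
p=j(env.read_ee_pos())
r=env.move_linear(w(p-[0,0,8]),rate=.02,contact_N=20); print(r,j(env.read_ee_pos()).round(1))
env.sleep(.3)
p=j(env.read_ee_pos())
env.move_linear(w(p+[0,0,100]),rate=.15)
O=ori2(T,-np.pi/2,1)
env.move_to(w((0,200,200)),O)
print(env.read_time())
f=env.grab_frame("top"); g=env.grab_frame("side")
a=cv2.resize(f["color"][120:240,205:305,::-1],(400,480),interpolation=2);b=cv2.resize(g["color"][135:255,180:280,::-1],(400,480),interpolation=2)
for q in [(25,-135,76),(-25,-135,76),(50,-105,76),(-50,-105,76)]: print(q,((proj(f,w(q))-[205,120]+.4)*4).round(),((proj(g,w(q))-[180,135]+.4)*4+[400,0]).round())
cv2.imwrite("pics/t5.png",np.hstack([a,b]))
E
```

```text
True [   0.6 -121.8   81.6]
24.9
(25, -135, 76) [373. 144.] [444. 187.]
(-25, -135, 76) [393. 200.] [494. 149.]
(50, -105, 76) [329. 126.] [444. 230.]
(-50, -105, 76) [368. 240.] [544. 154.]
```

View pics/t5.png

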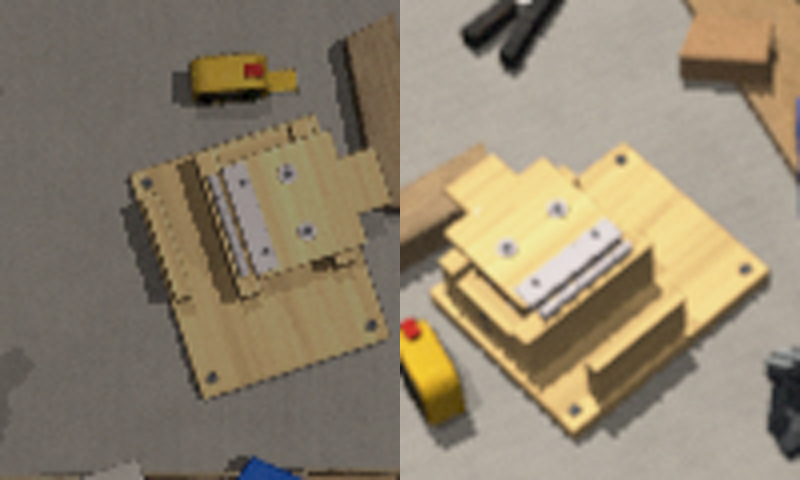

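The leaf lies flat over the block, with its tongue at about (375,175) in the top crop and (470,175) in the side crop. The tape measure and offcut have not moved, and the gripper is clear of everything.

```bash
python3 -c "
from station import env
print(env.hand_in(),env.read_time())"
```

```text
the job is handed in; nothing more can be done
the job is handed in; nothing more can be done
```

The job is handed in, after about 25 s of robot time: the block was pushed home until it butted against the end stop (two pushes stopped at the same point), the template leaf was swung over and pressed flat on it, and the tape measure and offcut stayed in place.

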